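# Close the slip mould and zero its pour counter

## Task

Get the mould ready for a new run of casts: swing its hinged upper half gently shut, without slamming, so that the two plaster halves meet edge to edge all round, then turn the pour counter's black knob anticlockwise until its blue hand is back at the red zero mark, against the stop. Leave the jars, pots and tools on the table where they are.

Things in the scene. Friction and masses are not known exactly. Their poses are not given: they have to be found in the camera images.
- mould: Fixed two-part white plaster mould on a plywood board (180 x 200 x 12 mm). The lower half, 130 (x) x 170 (y) mm with 22 mm walls round a hollow, stands on the board; its rim is 53 mm above the table. Origin: centre of the board's underside, on the table. Own x points from the free edge (robot side) to the hinge edge; own y runs along the hinge.
- mould_lid (a joint): Hinge of the upper plaster half (130 x 170 x 35 mm, about 0.65 kg): 0 = shut, its edges on the lower half's edges; grows as it opens, up to 1.95 rad; starts standing about upright. The hinge is stiff, so the half stays wherever it is left, even slightly open. Shut, its flat top is 88 mm above the table.
- mould_lid_hinge (a point): Point on the hinge line, in the middle of the mould's width, 65 mm from the mould's origin along the mould's own +x, 53 mm above the table. Its axes turn with the upper half: own -x runs from the hinge to the free edge (130 mm away), own z out of the outer face (35 mm away).
- mould_lid_press (a point): Point on the upper half's flat outer face (the top when shut), 105 mm from the hinge, mid width. A light wooden tab, 60 mm wide, 10 mm thick, sticks out 24 mm beyond the free edge at mid width, its outer face 3 mm below the outer face.
- counter: Fixed pour counter: green box 125 x 125 x 40 mm, white dial of 116 mm across on its top with black ticks. Origin: centre of its underside, on the table. The red zero mark lies on the dial in the direction of its own -x.
- counter_knob (a joint): Turn of the reset knob with its blue hand: 0 = against the stop, hand on the red zero mark; grows clockwise seen from above, up to 4.5 rad. Starts between 1.6 and 2.8; turns stiffly and stays where left.
- counter_knob_grip (a point): Point on the knob's upright axis, 71 mm above the table, at the height to grip. The black grip bar is 46 mm long (along this point's own x), 14 mm thick (own y), from 49 to 85 mm above the table; below it a hub 44 mm across. The blue hand points along this point's own -x. A white stripe on the bar's top marks the same end.
- jar_yellow: Closed jar of yellow colour with metal cap, 62 mm across, 85 mm tall, loose. Origin: centre of its underside. Leave alone.
- jar_blue: Closed jar of blue colour with black cap, 62 mm across, 85 mm tall, loose. Origin: centre of its underside. Leave alone.
- brush_can: Red can, 76 mm across, 110 mm tall, with brushes reaching 185 mm, loose. Origin: centre of its underside. Leave alone.
- dish: Blue ceramic dish, 170 mm across, 22 mm tall, loose. Origin: centre of its underside. Leave alone.
- bowl: Terracotta bowl, 100 mm across, 50 mm tall, loose. Origin: centre of its underside. Leave alone.
- pencil: Red pencil, 160 mm long, 8 mm thick, lying along its own x, loose. Origin: mid length, underside. Leave alone.
- rib: Flat wooden rib, 100 x 50 x 8 mm, loose. Origin: centre of its underside. Leave alone.

How it is judged (in metres and radians):
On the way, in this order (a step that is already met when the one before it is completed fails the run):
1. the mould's upper half is shut on the lower half (hinge under 0.035 rad) (value of joint mould_lid below 0.035 rad), for 0.2 s.
2. the counter's knob is back at its zero stop (under 0.07 rad), the mould still shut (value of joint counter_knob below 0.07 rad and value of joint mould_lid below 0.035 rad), for 0.2 s.
At the end, for the whole second after the job is handed in: The mould is shut edge to edge (hinge under 0.035 rad) and the counter's hand is at its zero stop (knob under 0.07 rad), both at rest (within 0.05 rad/s) (all of step 2 and velocity of joint mould_lid between -0.05 and 0.05 rad/s and velocity of joint counter_knob between -0.05 and 0.05 rad/s); the robot touches nothing.
It fails at once if the mould is slammed: its upper half turns faster than 2.5 rad/s within the last 0.3 rad (value of joint mould_lid below 0.3 rad and velocity of joint mould_lid below -2.5 rad/s).
It fails at once if a jar, pot or tool on the table is pushed more than 30 mm (distance of any of jar_yellow, jar_blue, brush_can, dish, bowl, pencil, rib from where it was at the start of the episode above 0.03 m).
It fails at once if a jar or the brush can is tipped by more than 0.5 rad (angle between any of jar_yellow, jar_blue, brush_can's own z axis and vertical above 0.5 rad).
It also fails if it takes over 67 s, if anything falls off the work surface, if the arm or the gripper's body presses on something with over 40 N, if the wrist force passes 120 N, or if a joint passes its speed limit or range.

## Robot

A 7-joint arm with a two-finger parallel gripper is mounted at the origin on the work surface. World frame = base frame: x ahead of the robot, y to its left, z up, the work surface at z = 0. Lengths are in m, angles in degrees, forces in N, time in s.
With the tool pointing down it reaches from about 0.425 to 1.025 m from the base axis. Payload 9.4 kg.
Tool frame: the origin (TCP) lies on the centre line of the jaws, within the pads' length; the fingertips stand 8 mm ahead of it and the grasp point (between the pads) lies 11 mm behind it; z points along the fingers, y is the line along which they close (so a half turn about z gives the same grasp; the last joint's range is limited). The gripper opens to 93 mm and grips with 3 to 60 N. Pads are 15 mm wide; open, the fingers measure 128 mm over their backs; the gripper's body (75 mm by 188 mm) begins 65 mm behind the grasp point.
Start: joints at [-78.077, 34.337, -0.143, 91.639, 0.103, 54.024, -4.572], TCP at [0.204, 0.696, 0.227] pointing down, gripper open.
Joint ranges: [-147.43, 147.43], [-19.82, 112.94], [-74.19, 73.91], [6.32, 146.72], [-59.91, 239.91], [6.04, 106.73], [-150.56, 150.56]. Speed limits (degrees/s): [127.2, 127.2, 172.46, 172.46, 180, 180, 180].

## Interface

Orientations are given as [roll, pitch, yaw] about the fixed x, y, z axes, in that order (R = Rz(yaw) Ry(pitch) Rx(roll)).
In Python, from station import env gives the robot as it stands.
- The arm moves only by the tool move_arm, never from a script. Its argument "deltas" is a list that holds one entry, the list of rows, each a list of 5 numbers: the closure in counts, from 0 (fully open) to 255 (shut), then the shift along the tool's x, y, z in mm, then the turn about the tool's z in rad. In form: [[[jaw, dx, dy, dz, twist], ...]]. A call has 1 to 12 rows; each row is the pose to reach, as a shift and turn from the pose commanded when the call began, along the tool's axes at that moment; what a row does not reach only later rows make up. A row lasts 1/10 s, in which the tool goes at most 50 mm and 8.59 degrees, less where a joint would pass 70% of its speed; a pose out of reach is approached as far as the arm can. A call with a gripper value outside its range is refused whole. The fingers move at their own pace and stop on an object; the grip force is fixed at half the most. Time passes only in rows, so rows that repeat a pose let the fingers close. It gives the time, the measured TCP pose, the force, the opening and the grip force at its end, in the units of the state.
- env.get_obs(): the state, without advancing time (a new reading comes with each control period).
- env.read_camera(name): name is "side" or "top" or "wrist"; returns the picture (384x512x3 uint8, red, green, blue); there is no depth.
- env.camera_model(name): a dict with "mtx" (3x3 intrinsics, pixels), "T" (4x4, takes a point from camera to world coordinates); the wrist camera has in their place "tool_from_camera" (4x4, takes a point from camera to tool coordinates, whose origin is the TCP and whose axes are the flange's). Camera axes: x right, y up, looking along -z (the intrinsics and any distortion apply to the point x, -y, -z); pixel columns grow to the right and rows downward; lengths in m; the calibration is good to about 2 mm. A picture is of the moment at which its call begins: read the wrist's pose just before it. camera_model takes no time and is no camera call.
- env.job_done(): hands the job in; it is judged then, once.
The state is a dict: "t": time; "q": joint angles; "qd": joint speeds; "joint_efforts": joint torques, N m; "eef_pos": TCP position; "tool_rot": TCP orientation; "ft_force": force on the tool from outside, world axes, zero at the start; "ft_torque": the same for the moment, N m; "finger_gap": finger opening in m; "gripper_force": force on a finger pad.
Only numpy, scipy, OpenCV 4.12 (cv2) and the standard library are available. Lean on these libraries where they do the work, as an engineer would, in place of code of your own. Each camera call takes 0.05 s, during which the arm holds its last target. There are 200 camera calls.

## Working session

There is one attempt and no reset: what is moved stays moved. The work goes in short steps, Python scripts to look and compute and a tool call to move; the robot and the scene stay as the last step left them, time stands still between calls to the robot, and variables do not carry over. Pictures are saved under pics/ and viewed, at most 10 in all, crops included, and the job is handed in when it is done.

Besides the shell and the picture viewer there is one more tool, called as a command line: name --argument value ..., lists and objects as JSON in quotes. move_arm: Moves the arm, as the interface text tells. Its arguments: {"type":"object","properties":{"deltas":{"type":"array","items":{"type":"array","items":{"type":"array","items":{"type":"number"}}}}},"required":["deltas"]}

```bash
mkdir -p pics; ls
python3 - <<'E'
from station import env
import cv2,numpy as np
o=env.get_obs(); print({k:np.round(v,3) for k,v in o.items()})
a=env.read_camera("top"); b=env.read_camera("side")
cv2.imwrite("pics/top0.png",a[:,:,::-1]);cv2.imwrite("pics/side0.png",b[:,:,::-1])
for n in("top","side","wrist"):print(n,env.camera_model(n))
E
```

```text
pics
{'t': np.float64(0.0), 'q': array([-78.077,  34.383,  -0.145,  91.682,   0.103,  54.026,  -4.573]), 'qd': array([-0.009,  0.028, -0.004, -0.039,  0.007, -0.043, -0.064]), 'joint_efforts': array([-2.0000e-03, -7.6504e+01,  1.4970e+00, -2.5236e+01, -5.2000e-02,
        1.7000e-02,  0.0000e+00]), 'eef_pos': array([0.204, 0.695, 0.226]), 'tool_rot': array([-1.79910e+02,  8.00000e-03,  1.63684e+02]), 'ft_force': array([ 0.829, -0.201,  0.437]), 'ft_torque': array([-0.028,  0.043, -0.049]), 'gripper_force': np.float64(0.0), 'finger_gap': np.float64(0.093)}
top {'mtx': array([[384.99567823,   0.        , 256.51279607],
       [  0.        , 384.99567823, 188.47733108],
       [  0.        ,   0.        ,   1.        ]]), 'T': array([[-2.31219523e-02,  9.90413262e-01, -1.36187172e-01,
         4.34300029e-01],
       [-9.99729509e-01, -2.32479318e-02,  6.65540327e-04,
        -6.67820112e-03],
       [-2.50691011e-03,  1.36165723e-01,  9.90682901e-01,
         1.18786446e+00],
       [ 0.00000000e+00,  0.00000000e+00,  0.00000000e+00,
         1.00000000e+00]])}
side {'mtx': array([[463
[... 225 characters left out ...]
0898,  0.57251443, -0.71384108, -0.88589037],
       [-0.00633113,  0.77833524,  0.62781699,  0.84284182],
       [ 0.        ,  0.        ,  0.        ,  1.        ]])}
wrist {'mtx': array([[312.83979657,   0.        , 256.40040569],
       [  0.        , 312.83979657, 191.05836429],
       [  0.        ,   0.        ,   1.        ]]), 'tool_from_camera': array([[ 3.32365942e-05,  9.64590841e-01,  2.63750846e-01,
         7.22209777e-02],
       [ 9.99999924e-01,  7.02181767e-05, -3.82817357e-04,
        -3.29847793e-04],
       [-3.87782220e-04,  2.63750839e-01, -9.64590765e-01,
        -1.57954576e-01],
       [ 0.00000000e+00,  0.00000000e+00,  0.00000000e+00,
         1.00000000e+00]])}
```

View pics/top0.png

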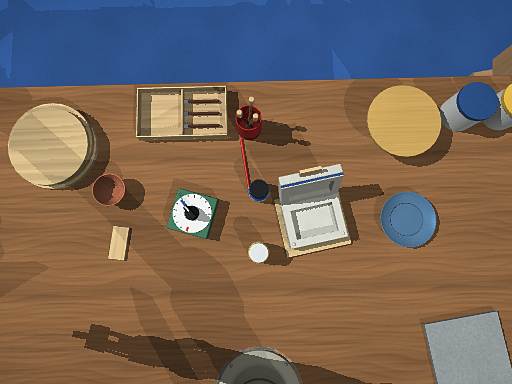

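View pics/side0.png

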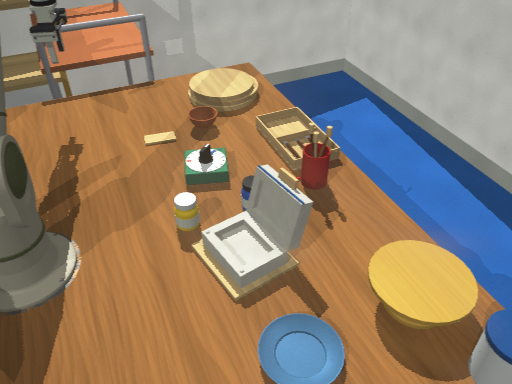

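The top view shows the mould at about (315,220), the counter dial at (192,212), the blue jar at (259,190) and the yellow jar at (258,252). The lid stands upright on the far side. I'll enlarge that area for exact points.

```bash
cat > h.py <<'E'
import numpy as np,cv2
from station import env
def ray(n,px,z,T=None):
    m=env.camera_model(n); T=m["T"] if T is None else T
    d=np.linalg.inv(m["mtx"])@[px[0],px[1],1]; d=T[:3,:3]@(d*[1,-1,-1]); o=T[:3,3]
    return (o+d*(z-o[2])/d[2])[:3]
E
python3 - <<'E'
from h import *
a=cv2.imread("pics/top0.png")
cv2.imwrite("pics/crop.png",cv2.resize(a[155:265,155:360],(0,0),fx=3.9,fy=3.9,interpolation=cv2.INTER_CUBIC)[:,:800])
h=cv2.cvtColor(a,cv2.COLOR_BGR2HSV)
def big(m,lo,hi):
    c,_=cv2.findContours(m,0,2); return [x for x in c if lo<cv2.contourArea(x)<hi]
sub=np.zeros(h.shape[:2],np.uint8); sub[185:245,160:225]=1
g=cv2.inRange(h,(60,80,30),(95,255,255))*sub
pts=cv2.findNonZero(g); r=cv2.minAreaRect(pts); print("green",r,[ray("top",p,.04).round(3) for p in cv2.boxPoints(r)])
w=cv2.inRange(h,(0,0,150),(180,60,255))*sub
e=cv2.minEnclosingCircle(cv2.findNonZero(w));print("dial",e,ray("top",e[0],.041))
for nm,lo,hi in(("red",(0,120,80),(8,255,255)),("blue",(105,100,60),(130,255,255))):
    m=cv2.inRange(h,lo,hi)*sub; p=cv2.findNonZero(m); c=p.reshape(-1,2).mean(0); print(nm,len(p),c,ray("top",c,.042))
for nm,p,z in(("yj",(258,252),.085),("bj",(259,189),.085)):print(nm,ray("top",p,z))
E
```

```text
green ((192.2830352783203, 213.00942993164062), (42.58176803588867, 41.89496994018555), 15.945395469665527) [array([0.482, 0.264, 0.04 ]), array([0.602, 0.23 , 0.04 ]), array([0.564, 0.107, 0.04 ]), array([0.445, 0.142, 0.04 ])]
dial ((191.4545440673828, 212.77272033691406), 19.743549346923828) [0.52339185 0.18821452 0.041     ]
red 9 [186.88888889 228.44444444] [0.47714251 0.20158145 0.042     ]
blue 15 [182.73333333 202.46666667] [0.55477634 0.21412877 0.042     ]
yj [ 0.40456528 -0.00743103  0.085     ]
bj [ 0.58421502 -0.01457231  0.085     ]
```

View pics/crop.png

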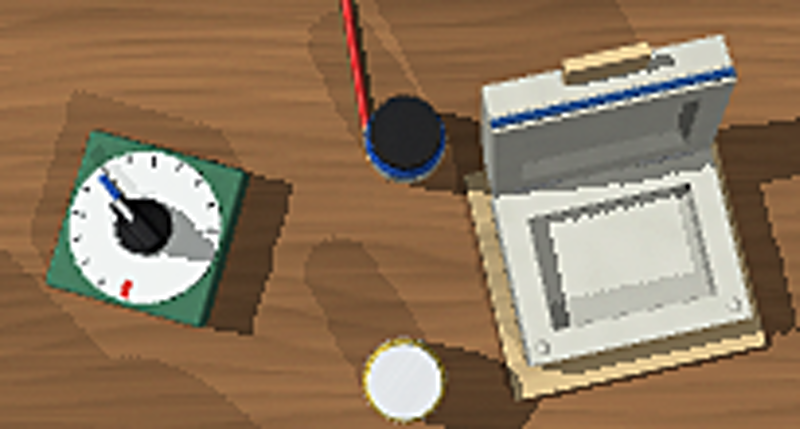

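Run:
```python
from h import *
c=lambda u,v:(u/3.9+155,v/3.9+155)
P=[ray("top",c(*p),.053)[:2] for p in((530,365),(752,315),(495,195),(715,168))]
print(np.round(P,3), np.mean(P,0))
B=[ray("top",c(*p),.012)[:2] for p in((520,400),(768,343))]; print(np.round(B,3))
for q in(P[:2],B): d=q[0]-q[1]; L=np.hypot(*d); yaw=np.arctan2(-d[0],d[1]); print(L,np.degrees(yaw))
ex=np.array([np.cos(yaw),np.sin(yaw)]); 
print("centre from P front",np.mean(P[:2],0)+ex*.065,"from B",np.mean(B,0)+ex*.09)
print("brush",ray("top",(249,122),.11),ray("top",(250,100),.185))
print("lid tab top",ray("top",c(607,65),.2), "lid edge corners",ray("top",c(725,38),.18),ray("top",c(487,90),.18))
```

```text
[[ 0.411 -0.103]
 [ 0.444 -0.271]
 [ 0.539 -0.081]
 [ 0.556 -0.249]] [ 0.48772854 -0.17631326]
[[ 0.384 -0.098]
 [ 0.423 -0.292]]
0.17094074533843998 11.195026010853635
0.197495004844491 11.409329652452385
centre from P front [ 0.49160329 -0.17445168] from B [ 0.49173328 -0.17730455]
brush [0.77718185 0.00984874 0.11      ] [0.81500889 0.00472013 0.185     ]
lid tab top [ 0.61097859 -0.14931585  0.2       ] lid edge corners [ 0.63136844 -0.23353401  0.18      ] [ 0.59922835 -0.06992832  0.18      ]
```

Mould centre is about (0.4915, -0.176) with yaw 11.3°, and the lid leans back at about 1.77 rad. The counter is at (0.523, 0.187), and the hand needs about +124° anticlockwise. Next I move behind the lid with the fingers closed.

move_arm --deltas '[[[255,0,0,-50,0],[255,0,0,-104,0],[255,0,0,-104,0],[255,-677,-673,-104,-0.48],[255,-677,-673,-104,-0.48],[255,-677,-673,-104,-0.48],[255,-677,-673,-104,-0.48],[255,-677,-673,-104,-0.48],[255,-677,-673,-104,-0.48],[255,-677,-673,-104,-0.48],[255,-677,-673,-104,-0.48],[255,-677,-673,-104,-0.48]]]'

```text
t: 1.3
eef_pos: [0.4213, 0.2996, 0.3304]
tool_rot: [-180.0, -0.0, -168.8]
ft_force: [1.0, 0.3, -0.2]
finger_gap: 0.0028
gripper_force: 0.0
```

```bash
cat >> h.py <<'E'
from scipy.spatial.transform import Rotation as Ro
def goal(xyz,yaw=None):
    o=env.get_obs(); R=Ro.from_euler('xyz',o['tool_rot'],degrees=True)
    d=R.inv().apply(np.array(xyz)-o['eef_pos'])*1000
    tw=0 if yaw is None else np.radians((o['tool_rot'][2]-yaw+180)%360-180)
    return d.round(1),round(tw,3)
def st():
    o=env.get_obs(); print(o['t'].round(2),o['q'].round(1),o['eef_pos'].round(4),o['tool_rot'].round(1),'F',o['ft_force'].round(1),o['finger_gap'].round(4))
E
python3 -c "
from h import *
st();print(goal((.665,-.141,.33),191.3))"
```

```text
Traceback (most recent call last):
  File "h.py", line 14, in st
    o=env.get_obs(); print(o['t'].round(2),o['q'].round(1),o['eef_pos'].round(4),o['tool_rot'].round(1),'F',o['ft_force'].round(1),o['finger_gap'].round(4))
                           ^^^^^^^^^^^^
AttributeError: 'float' object has no attribute 'round'
```

move_arm --deltas '[[[255,-154,-480,0,0],[255,-154,-480,0,0],[255,-154,-480,0,0],[255,-154,-480,0,0],[255,-154,-480,0,0],[255,-154,-480,0,0],[255,-154,-480,0,0],[255,-154,-480,0,0],[255,-154,-480,0,0],[255,-154,-480,0,0],[255,-154,-480,0,0],[255,-154,-480,0,0]]]'

```text
t: 2.5
eef_pos: [0.6648, -0.1409, 0.3294]
tool_rot: [180.0, -0.1, -169.0]
ft_force: [-1.1, 0.3, 0.2]
finger_gap: 0.0004
gripper_force: 0.0
```

```bash
sed -i "s/o\['t'\].round(2)/o['t']/" h.py
python3 -c "
from h import *
st();print(goal((.665,-.141,.153),191.3))
cv2.imwrite('pics/side1.png',env.read_camera('side')[:,:,::-1])"
```

```text
Traceback (most recent call last):
  File "h.py", line 14, in st
    o=env.get_obs(); print(o['t'],o['q'].round(1),o['eef_pos'].round(4),o['tool_rot'].round(1),'F',o['ft_force'].round(1),o['finger_gap'].round(4))
                                                                                                                          ^^^^^^^^^^^^^^^^^^^^^
AttributeError: 'float' object has no attribute 'round'
```

```bash
sed -i "s/o\['finger_gap'\].round(4)/o['finger_gap']/" h.py
python3 -c "
from h import *
st();print(goal((.665,-.141,.153),191.3))
cv2.imwrite('pics/side1.png',env.read_camera('side')[:,:,::-1])"
```

```text
2.5 [  1.1  26.3   9.3  91.7  -4.6  62.5 112.7] [ 0.6648 -0.1409  0.3294] [ 1.80e+02 -1.00e-01 -1.69e+02] F [-1.1  0.3  0.2] 0.00036658906499755287
(array([ -0.4,  -0.2, 176.4]), np.float64(-0.005))
```

View pics/side1.png

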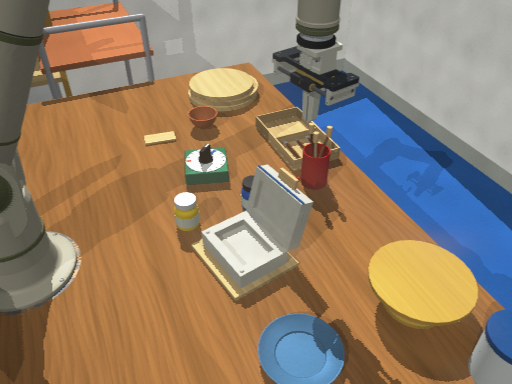

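The gripper (fingers at about (310,115)) is behind and above the lid, with its body along the hinge. Next I descend behind the lid.

move_arm --deltas '[[[255,0,0,40,0],[255,0,0,80,0],[255,0,0,120,0],[255,0,0,150,0],[255,0,0,176,0],[255,0,0,176,0],[255,0,0,176,0]]]'

```text
t: 3.25
eef_pos: [0.665, -0.1377, 0.1552]
tool_rot: [180.0, -0.0, -168.7]
ft_force: [-0.4, -0.4, 0.2]
finger_gap: 0.0002
gripper_force: 0.0
```

Run:
```python
from h import *
st()
# row table: TCP rel hinge for theta
o=env.get_obs(); H=np.array([.555,-.163,.053]); yw=np.radians(11.3); ex=np.array([np.cos(yw),np.sin(yw),0])
R=Ro.from_euler('xyz',o['tool_rot'],degrees=True)
for th in np.arange(1.75,-.06,-.1):
    c,s=np.cos(th),np.sin(th); x=-.105*c+.035*s+.009; z=.105*s+.035*c+.008
    p=H+ex*x+[0,0,z]; print(round(th,2),np.round(R.inv().apply(p-o['eef_pos'])*1000,0))
```

```text
3.25 [  2.3  35.7   7.3 101.9  -6.3  42.8 114.2] [ 0.665  -0.1377  0.1552] [ 180.    -0.  -168.7] F [-0.4 -0.4  0.2] 0.00023076447572159065
1.75 [51. -3. -3.]
1.65 [61. -3. -8.]
1.55 [ 71.  -3. -11.]
1.45 [ 82.  -3. -14.]
1.35 [ 93.  -3. -16.]
1.25 [104.  -3. -16.]
1.15 [115.  -3. -16.]
1.05 [126.  -3. -14.]
0.95 [136.  -3. -12.]
0.85 [147.  -3.  -8.]
0.75 [157.  -3.  -3.]
0.65 [166.  -3.   3.]
0.55 [175.  -3.  10.]
0.45 [183.  -3.  17.]
0.35 [190.  -3.  25.]
0.25 [197.  -3.  34.]
0.15 [202.  -3.  44.]
0.05 [207.  -3.  54.]
-0.05 [210.  -3.  65.]
```

move_arm --deltas '[[[255,25,-2,0,0],[255,40,-3,-2,0],[255,51,-3,-3,0],[255,61,-3,-8,0],[255,71,-3,-11,0],[255,82,-3,-14,0],[255,93,-3,-16,0],[255,104,-3,-16,0],[255,115,-3,-16,0],[255,115,-3,-16,0]]]'

```text
t: 4.25
eef_pos: [0.5535, -0.1646, 0.173]
tool_rot: [-179.9, 0.2, -168.8]
ft_force: [0.9, 0.3, 2.1]
finger_gap: 0.0006
gripper_force: 1.0
```

```bash
python3 -c "
from h import *
st()
a=env.read_camera('side');b=env.read_camera('wrist')
cv2.imwrite('pics/s2.png',np.hstack([a[100:340,150:450],b[::2,::2][:,:,:].repeat(1,0)[:192].copy() if 0 else cv2.resize(b,(320,240))])[:,:,::-1])"
```

```text
4.25 [  6.   28.1   7.1 114.8  -5.6  37.2 117.9] [ 0.5535 -0.1646  0.173 ] [-179.9    0.2 -168.8] F [0.9 0.3 2.1] 0.0005679455690575375
```

View pics/s2.png

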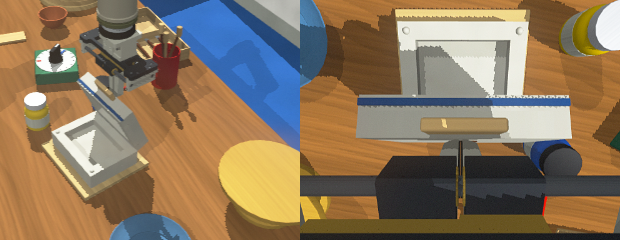

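The lid is following the fingertips and has tipped forward to about 1.15 rad, with low force. I continue along the arc.

move_arm --deltas '[[[255,11,0,2,0],[255,21,0,4,0],[255,32,0,8,0],[255,42,0,13,0],[255,51,0,19,0],[255,60,0,26,0],[255,68,0,33,0],[255,75,0,41,0],[255,82,0,50,0],[255,87,0,59,0],[255,87,0,59,0]]]'

```text
t: 5.45
eef_pos: [0.4659, -0.1814, 0.1102]
tool_rot: [179.9, -0.2, -168.8]
ft_force: [-0.9, 0.3, -0.5]
finger_gap: 0.0004
gripper_force: 0.0
```

```bash
python3 -c "
from h import *
st()"
```

```text
5.45 [ 11.1  29.7   5.1 126.9  -6.3  23.8 122.5] [ 0.4659 -0.1814  0.1102] [ 179.9   -0.2 -168.8] F [-0.9  0.3 -0.5] 0.00038357686303629266
```

move_arm --deltas '[[[255,2,0,4,0],[255,3,0,8,0],[255,4,0,12,0],[255,4,0,14,0],[255,4,0,15,0],[255,4,0,15,0]]]'

```text
t: 6.05
eef_pos: [0.4639, -0.1823, 0.0965]
tool_rot: [-180.0, 0.0, -168.8]
ft_force: [0.4, 0.2, -0.1]
finger_gap: 0.0007
gripper_force: 0.0
```

move_arm --deltas '[[[255,0,0,1.5,0],[255,0,0,3,0],[255,0,0,3,0],[255,0,0,3,0],[255,0,0,3,0]]]'

```text
t: 6.55
eef_pos: [0.4642, -0.1823, 0.0961]
tool_rot: [-180.0, 0.2, -168.8]
ft_force: [-7.4, 3.1, 38.8]
finger_gap: 0.0002
gripper_force: 19.7
```

The fingers met a rigid stop at z = 0.096 with 39 N, so the lid is shut. I lift off and check.

move_arm --deltas '[[[255,0,0,-10,0],[255,0,0,-50,0],[0,0,0,-100,0],[0,0,0,-150,0],[0,0,0,-200,0],[0,0,0,-234,0],[0,0,0,-234,0],[0,0,0,-234,0]]]'

```text
t: 7.35
eef_pos: [0.464, -0.1821, 0.3281]
tool_rot: [-180.0, 0.1, -168.8]
ft_force: [0.0, 1.0, -0.2]
finger_gap: 0.0439
gripper_force: 0.0
```

```bash
python3 -c "
from h import *
st()
print(goal((.523,.187,.25),220),goal((.523,.187,.25),40))
a=env.read_camera('side')
cv2.imwrite('pics/s3.png',cv2.resize(a[130:310,130:330],(0,0),fx=3,fy=3)[:,:,::-1])"
```

```text
7.35 [  7.3  11.9   9.3 113.9  -2.4  54.2 119. ] [ 0.464  -0.1821  0.3281] [-1.800e+02  1.000e-01 -1.688e+02] F [ 0.   1.  -0.2] 0.04391296977576745
(array([-129.5,  350.6,   78.2]), np.float64(-0.502)) (array([-129.5,  350.6,   78.2]), np.float64(2.639))
```

View pics/s3.png

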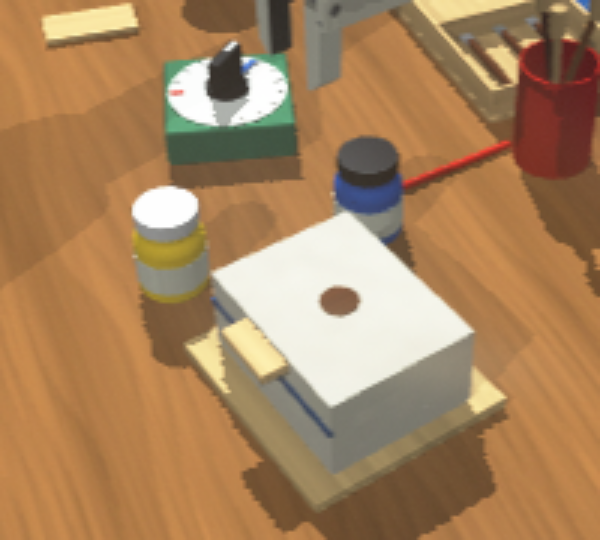

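The lid is shut edge to edge and nothing else has moved. Now to above the knob. A yaw of about 40° leaves joint 7 room for the anticlockwise turn.

move_arm --deltas '[[[0,-130,351,78,0.9],[0,-130,351,78,0.9],[0,-130,351,78,0.9],[0,-130,351,78,0.9],[0,-130,351,78,0.9],[0,-130,351,78,0.9],[0,-130,351,78,1.5],[0,-130,351,78,1.5],[0,-130,351,78,1.5],[0,-130,351,78,1.5],[0,-130,351,78,1.5],[0,-130,351,78,1.5]]]'

```text
t: 8.6
eef_pos: [0.5221, 0.1874, 0.2476]
tool_rot: [-179.8, 0.1, 105.2]
ft_force: [0.5, 0.5, 0.1]
finger_gap: 0.0931
gripper_force: 0.0
```

move_arm --deltas '[[[0,0,0,0,1.14],[0,0,0,0,1.14],[0,0,0,0,1.14],[0,0,0,0,1.14],[0,0,0,0,1.14],[0,0,0,0,1.14],[0,0,0,0,1.14],[0,0,0,0,1.14],[0,0,0,0,1.14],[0,0,0,0,1.14]]]'

```text
t: 9.6
eef_pos: [0.5226, 0.1871, 0.2489]
tool_rot: [180.0, 0.1, 40.2]
ft_force: [-0.1, -0.4, -1.0]
finger_gap: 0.0926
gripper_force: 0.0
```

```bash
cat > k.py <<'E'
from h import *
import sys
st(); o=env.get_obs(); a=env.read_camera('wrist'); cv2.imwrite(f'pics/{sys.argv[1]}.png',a[:,:,::-1])
T=np.eye(4);T[:3,:3]=Ro.from_euler('xyz',o['tool_rot'],degrees=True).as_matrix();T[:3,3]=o['eef_pos']
T=T@env.camera_model('wrist')['tool_from_camera']
h=cv2.cvtColor(a,cv2.COLOR_RGB2HSV)
C=np.array([.523,.187])
def near(m,z,r):
    p=cv2.findNonZero(m); 
    if p is None: return np.zeros((0,2))
    q=np.array([ray('wrist',x,z,T)[:2] for x in p.reshape(-1,2)]); return q[np.linalg.norm(q-C,axis=1)<r]
g=near(cv2.inRange(h,(60,80,30),(95,255,255)),.04,.1)
r=cv2.minAreaRect(g.astype(np.float32)*1000); print('green',r)
C=np.array(r[0])/1000
red=near(cv2.inRange(h,(0,120,80),(8,255,255)),.042,.06).mean(0)
bl=near(cv2.inRange(h,(105,100,60),(130,255,255)),.045,.06).mean(0)
A=lambda d:np.degrees(np.arctan2(d[1],d[0]))
print('C',C,'red',A(red-C),np.linalg.norm(red-C),'blue',A(bl-C),np.linalg.norm(bl-C))
E
python3 k.py w1
```

```text
9.6 [-51.6  24.5  36.9 114.2 -19.7  47.6 -53.5] [0.5226 0.1871 0.2489] [1.80e+02 1.00e-01 4.02e+01] F [-0.1 -0.4 -1. ] 0.09262951151083929
green ((524.0910034179688, 187.55685424804688), (122.15900421142578, 122.7110595703125), 73.24353790283203)Traceback (most recent call last):
  File "k.py", line 15, in <module>
    red=near(cv2.inRange(h,(0,120,80),(8,255,255)),.042,.06).mean(0)
        ~~~~^^^^^^^^^^^^^^^^^^^^^^^^^^^^^^^^^^^^^^^^^^^^^^^^
  File "k.py", line 11, in near
    q=np.array([ray('wrist',x,z,T)[:2] for x in p.reshape(-1,2)]); return q[np.linalg.norm(q-C,axis=1)<r]
                ~~~^^^^^^^^^^^^^^^
  File "h.py", line 4, in ray
    m=env.camera_model(n); T=m["T"] if T is None else T
ValueError: time passes only in moves, steps and waits
```

View pics/w1.png

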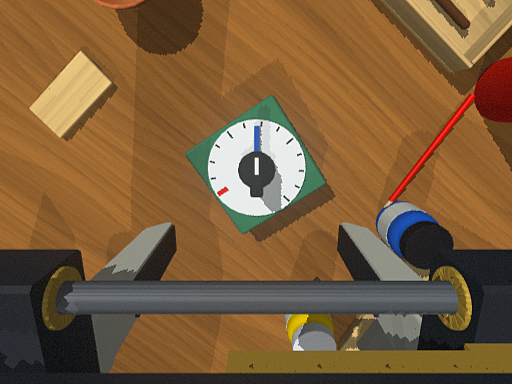

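The knob is centred below the jaws at (256,168). The hand at (257,128) lies along the tool's x, and the red mark at (223,191) is 123° anticlockwise. I descend and grip.

move_arm --deltas '[[[0,1.5,0.6,45,0],[0,1.5,0.6,90,0],[0,1.5,0.6,135,0],[0,1.5,0.6,165,0],[0,1.5,0.6,186,0],[0,1.5,0.6,186,0],[0,1.5,0.6,186,0],[255,1.5,0.6,186,0],[255,1.5,0.6,186,0],[255,1.5,0.6,186,0],[255,1.5,0.6,186,0],[255,1.5,0.6,186,0]]]'

```text
t: 10.85
eef_pos: [0.5246, 0.188, 0.064]
tool_rot: [180.0, -0.0, 39.9]
ft_force: [0.6, -0.7, -1.6]
finger_gap: 0.0575
gripper_force: 0.0
```

```bash
python3 -c "
from h import *
st()"
```

```text
10.85 [-40.5  38.7  22.5 121.9 -33.9  25.4 -41.4] [0.5246 0.188  0.064 ] [180.   -0.   39.9] F [ 0.6 -0.7 -1.6] 0.05752462087179545
```

move_arm --deltas '[[[255,0,0,0,0],[255,0,0,0,0],[255,0,0,0,0],[255,0,0,0,0],[255,0,0,0,0],[255,0,0,0,0],[255,0,0,0,0],[255,0,0,0,0]]]'

```text
t: 11.65
eef_pos: [0.524, 0.1883, 0.0636]
tool_rot: [-179.9, 0.0, 40.0]
ft_force: [-2.5, 3.3, 1.0]
finger_gap: 0.0136
gripper_force: 30.0
```

Gripped at 13.6 mm with 30 N. I turn anticlockwise (negative twist), more slowly than the limit.

move_arm --deltas '[[[255,0,0,0,-0.08],[255,0,0,0,-0.18],[255,0,0,0,-0.28],[255,0,0,0,-0.38],[255,0,0,0,-0.48],[255,0,0,0,-0.58],[255,0,0,0,-0.68],[255,0,0,0,-0.78],[255,0,0,0,-0.88],[255,0,0,0,-0.98],[255,0,0,0,-1.06],[255,0,0,0,-1.06]]]'

```text
t: 12.85
eef_pos: [0.5227, 0.1888, 0.0636]
tool_rot: [-179.8, -0.1, 100.9]
ft_force: [-7.3, 5.9, 5.2]
finger_gap: 0.0139
gripper_force: 30.0
```

```bash
python3 -c "
from h import *
st();print(env.get_obs()['ft_torque'])"
```

```text
12.85 [-30.4  36.8   7.  121.4 -11.3  22.6  -3.4] [0.5227 0.1888 0.0636] [-1.798e+02 -1.000e-01  1.009e+02] F [-7.3  5.9  5.2] 0.013916200481056564
[1.26785286 1.63458544 0.04037825]
```

move_arm --deltas '[[[255,0,0,0,-0.1],[255,0,0,0,-0.2],[255,0,0,0,-0.3],[255,0,0,0,-0.4],[255,0,0,0,-0.5],[255,0,0,0,-0.6],[255,0,0,0,-0.7],[255,0,0,0,-0.8],[255,0,0,0,-0.9],[255,0,0,0,-0.98],[255,0,0,0,-1.02],[255,0,0,0,-1.02]]]'

```text
t: 14.05
eef_pos: [0.5216, 0.1879, 0.0636]
tool_rot: [-179.9, -0.2, 159.2]
ft_force: [-10.4, 3.3, 9.1]
finger_gap: 0.0139
gripper_force: 30.0
```

```bash
python3 -c "
from h import *
st();print(env.get_obs()['ft_torque'])"
```

```text
14.05 [-20.5  36.6  -7.4 120.8  11.   23.5  32.6] [0.5216 0.1879 0.0636] [-179.9   -0.2  159.2] F [-10.4   3.3   9.1] 0.013887971936529865
[0.78919358 2.43192866 0.07558091]
```

move_arm --deltas '[[[255,0,0,0,-0.03],[255,0,0,0,-0.06],[255,0,0,0,-0.09],[255,0,0,0,-0.09],[255,0,0,0,-0.09]]]'

```text
t: 14.55
eef_pos: [0.5215, 0.1878, 0.0635]
tool_rot: [-179.9, -0.2, 164.2]
ft_force: [-11.2, 2.6, 9.1]
finger_gap: 0.0141
gripper_force: 30.2
```

```bash
python3 -c "
from h import *
st();print(env.get_obs()['ft_torque'])"
```

```text
14.55 [-19.7  36.6  -8.7 120.8  12.8  23.7  35.8] [0.5215 0.1878 0.0635] [-179.9   -0.2  164.2] F [-11.2   2.6   9.1] 0.014140830808457005
[ 0.82228475  2.45676859 -0.46391127]
```

The z moment jumped to -0.46 N m, so the stop is reached. One small push more, then open and lift.

move_arm --deltas '[[[255,0,0,0,-0.03],[255,0,0,0,-0.04],[255,0,0,0,-0.04],[255,0,0,0,-0.02]]]'

```text
t: 14.95
eef_pos: [0.5218, 0.1878, 0.0635]
tool_rot: [-179.9, -0.2, 165.4]
ft_force: [-9.5, 3.3, 8.7]
finger_gap: 0.0142
gripper_force: 30.2
```

move_arm --deltas '[[[0,0,0,0,0],[0,0,0,0,0],[0,0,0,0,0],[0,0,0,0,0],[0,0,0,0,0],[0,0,0,0,0],[0,0,0,-30,0],[0,0,0,-75,0],[0,0,0,-120,0],[0,0,0,-160,0],[0,0,0,-185,0],[0,0,0,-185,0]]]'

```text
t: 16.15
eef_pos: [0.5261, 0.1884, 0.2524]
tool_rot: [179.8, 0.3, 165.4]
ft_force: [-0.4, -0.4, 0.1]
finger_gap: 0.0925
gripper_force: 0.0
```

```bash
sed -i 's/m=env.camera_model(n); T/m=M.setdefault(n,None) or M.update({n:env.camera_model(n)}) or M[n]; T/; s/^def ray/M={}\ndef ray/' h.py; python3 k.py w2; python3 -c "
from h import *
cv2.imwrite('pics/s4.png',env.read_camera('side')[:,:,::-1])"
```

```text
16.15 [-15.   21.7 -14.3 111.7   7.2  47.1  42.2] [0.5261 0.1884 0.2524] [179.8   0.3 165.4] F [-0.4 -0.4  0.1] 0.09251401731266176
green ((522.3516235351562, 187.32582092285156), (122.68638610839844, 122.54598999023438), 73.27416229248047)
C [0.52235162 0.18732582] red 163.04216601427737 0.05235583453694299 blue 163.58837411690374 0.03568271164479147
```

View pics/w2.png

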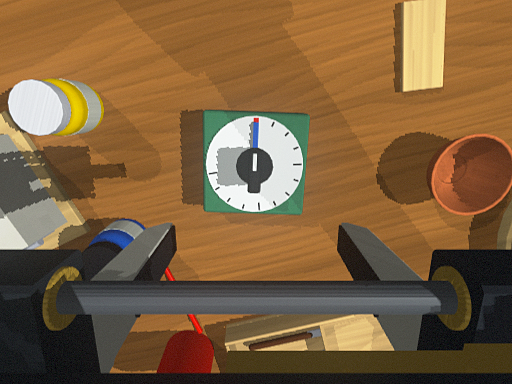

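View pics/s4.png

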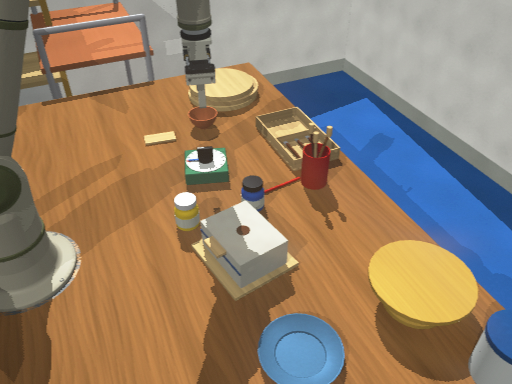

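The blue hand at (256,130) lies on the red mark at (256,120); their measured directions are within 0.6° of each other. The mould is shut, the other things are in place and the arm is clear of everything.

```bash
python3 -c "
from station import env
print(env.job_done())"
```

```text
the job is handed in; nothing more can be done
None
```

The mould was swung shut gently, the counter's blue hand is back on the red zero mark against the stop, nothing else on the table was disturbed, and the job is handed in (no verdict was returned).

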